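# Slide a loaded wreath-supply tray over the step onto a bench scale

## Robot

A 7-joint arm with a two-finger parallel gripper is mounted at the origin on the work surface. World frame = base frame: x ahead of the robot, y to its left, z up, the work surface at z = 0. Lengths are in mm, angles in rad, forces in N, time in s.
With the tool pointing down it reaches from about 375 to 925 mm from the base axis. Payload 3.1 kg.
Tool frame: the origin (TCP) lies at the very end of the fingers, on their centre line; the grasp point (between the pads) lies 19 mm behind it (pinch_z is the distance from the TCP to the grasp point, in mm); z points along the fingers, y is the line along which they close (so a half turn about z gives the same grasp; the last joint's range is limited). The gripper opens to 85 mm and grips with 20 to 120 N. Pads are 22 mm wide; open, the fingers measure 114 mm over their backs; the gripper's body (76 mm by 85 mm) begins 54 mm behind the grasp point. The pads swing forward as they close: fully open they stand 13 mm farther back than shut.
Start: joints at [-1.203, 0.383, 0.044, 1.598, -0.018, 1.161, -0.05], TCP at [291.919, 580.764, 231.269] pointing down, gripper open.
Joint ranges: [-2.61, 2.61], [-0.41, 2.15], [-1.48, 1.57], [0, 2.5], [-1.57, 4.71], [0.05, 1.97], [-2.85, 2.85]. Speed limits (rad/s): [2.79, 2.79, 3.14, 3.14, 3.14, 3.14, 3.14].

## Interface

Orientations are given as a unit quaternion [w, x, y, z].
In Python, from rig import get_state, snapshot, hand_in, pinch_z gives the robot as it stands.
- The arm moves only by the shell command python3 -m creep 'ROWS' [OPENING] [FORCE]. ROWS is JSON, a list of rows, each a list of 2 entries, a list of its own where there are three numbers: the shift along the world's x, y, z each as a share of 1000 mm, from -1 to 1, then the turn, a rotation vector about the world's x, y, z each as a share of pi/2 rad, from -1 to 1. In form: [[[x, y, z], [ax, ay, az]], ...]. A call has 1 to 5 rows; each row is the pose to reach, as a shift and turn from the pose commanded when the call began; what a row does not reach only later rows make up. A row lasts 1/10 s, in which the tool goes at most 50 mm and 8.59 degrees, less where a joint would pass 70% of its speed; a pose out of reach is approached as far as the arm can. A call with a number of a shift or a turn outside -1 to 1 is refused whole. A call with a gripper value outside its range is refused whole. OPENING is the closure, from -1 (fully open) to 1 (shut), set as the call begins (- or left out, the last holds). The fingers move at their own pace and stop on an object; FORCE is the grip in N (left out, the last holds). Time passes only in rows, so rows that repeat a pose let the fingers close. It gives the time, the measured TCP pose, the force, the opening and the grip force at its end, in the units of the state.
- get_state(): the state, without advancing time (a new reading comes with each control period).
- snapshot(name): name is "side" or "top"; returns a dict with "color" (420x560x3 uint8, blue, green, red), "range_z" (420x560 float32, mm along the optical axis (not along the pixel's ray), 0 where there is no reading), "fx", "fy", "cx", "cy" (pixels), "T" (4x4, takes a point from camera to world coordinates). Camera axes: x right, y down, z forward; pixel columns grow to the right and rows downward; lengths in mm; the calibration is good to about 2 mm. A picture is of the moment at which its call begins.
- hand_in(): hands the job in; it is judged then, once.
The state is a dict: "time": time; "qpos": joint angles; "qvel": joint speeds; "tau": joint torques, N m; "eef_pos": TCP position; "tool_rot": TCP orientation; "ft_force": force on the tool from outside, world axes, zero at the start; "wrist_torque": the same for the moment, N m; "width": finger opening in mm; "finger_force": force on a finger pad.
Only numpy, scipy, OpenCV 4.12 (cv2) and the standard library are available. Lean on these libraries where they do the work, as an engineer would, in place of code of your own. Each camera call takes 0.05 s, during which the arm holds its last target. There are 200 camera calls.

## Task

Slide the wooden supply tray, green end first, off the plywood board and over the step onto the steel platform of the bench scale: raise only its green end, rest it on the platform while the other end is still on the board, then slide the tray on until its green end is square against the rubber pad on the yellow stop, and press it there gently for a moment (about 1 kg of push; never as much as 2 kg). Do not carry the tray, do not ram the step or slam the tray down, and keep the candle jar and the wire reel standing in the tray; leave everything else on the table alone and let go at the end.

Things in the scene. Friction and masses are not known exactly. Their poses are not given: they have to be found in the camera images.
- tray_mid (a point): Centre, half-way up, of an open wooden tray 200 long (its x) x 150 wide (its y) x 50 high (z up), about 0.3 to 0.65 kg empty. Its +x end wall (the nose) is green, its -x end wall (the tail) plain wood; both are 10 mm thick, 50 mm high, and can be pinched from above (their mid-planes lie 95 mm from the centre). Side walls 7 mm thick, 42 mm high; floor 6 mm thick with a flat underside.
- tray_nose (a point): Lower edge of the tray's green end: the middle of the outer face, at the underside (100 mm ahead of the centre, 25 mm below it).
- tray_tail (a point): Lower edge of the tray's plain end: the middle of the outer face, at the underside (100 mm behind the centre, 25 mm below it). If the tail is held down (even by the rubbing of what pushes it) while the tray slides on, the tray tips up ever more on the platform edge: let the tail rise, or raise it, to platform level as the middle of the tray passes the edge.
- board: Fixed plywood packing board 250 long (x, towards the scale) x 240 wide (y), on which the tray starts. Origin at the centre of its foot on the table; its top is 60 mm above the origin.
- scale: Fixed bench scale; its x axis is the direction in which the tray must slide. Steel platform 250 long (x) x 240 wide (y), whose top is 72 mm above this origin (centre of its foot, which may stand a few mm above or below the table level): 8 to 15 mm higher than the board, beyond a gap of 5 to 12 mm. A grey read-out 85 mm high stands beyond the stop (140 to 190 mm ahead of the origin). A blow of 80 N or more (the tray dropped or slammed on it) is too much for it.
- scale_edge (a point): Middle of the platform's upper edge that faces the board (125 mm behind the scale's origin, at platform height); axes as the scale's: x the sliding direction, z up.
- strip: Black rubber strip, rigid, 236 wide x 40 high, on the platform's front face towards the board: it stands 3 mm out of the face and its upper edge lies 3.5 mm below the platform's top. Origin as scale_edge. The tray catches on it if its green end is not raised enough; 20 N on it is ramming.
- stop: Yellow stop bar, rigid, 200 wide, 34 high, fixed across the platform. Origin at the foot of the middle of its face towards the tray (225 mm past scale_edge); x points into the bar. A stiff black pad (170 wide) stands 3 to 11 mm proud of that face, differently each time and not measured. Home: tray pressed on the pad with over 2 N for a quarter second; 20 N or more is too hard.
- candle: Amber candle jar, 52 diameter x 60 high, 0.16 kg, standing loose in the tray near its middle, to the left of the centre line (+y). Origin at the centre of its underside.
- reel: Copper wire reel, 52 diameter x 44 high, 0.1 kg, standing loose in the tray near its middle, to the right (-y). Origin at the centre of its underside.
- bottle: Bystander: white bottle, 54 diameter x 130 high, origin under it.
- pot: Bystander: terracotta pot, 90 diameter x 75 high, origin under it.
- shears: Bystander: pruning shears with red handles, 175 long, lying flat.
- tin: Bystander: blue tin, 68 diameter x 85 high, origin under it.
- bobbin: Bystander: yellow ribbon bobbin, 60 diameter x 40 high, origin under it.
Things that resemble listed ones, but are neither listed nor needed, are in the scene too. Leave any pink look-alike of the part that bears tray_mid alone.

How it is judged (in metres and radians):
On the way, in this order (a step that is already met when the one before it is completed fails the run):
1. the green end lies over the platform and the tray rests on both surfaces: on the platform and, with its tail, still on the board (x of tray_nose in the frame of scale_edge above 0.01 m and z of tray_nose in the frame of scale_edge above -0.002 m and z of tray_tail in the frame of scale_edge below -0.004 m and contact force between tray and scale above 0.4 N and contact force between tray and board above 0.4 N), for 0.2 s.
2. the tray is pressed against the stop's pad with more than 2 N and less than 20 N (contact force between tray and stop between 2 and 20 N), for 0.25 s.
At the end, for the whole second after the job is handed in: The tray lies flat on the scale platform, its green end at the pad (within 14 mm of the stop bar's face), within 2 degrees of square and 40 mm of the stop's middle, at rest; the candle jar and the reel stand upright in it (x of tray_nose in the frame of stop above -0.014 m and y of tray_nose in the frame of stop between -0.04 and 0.04 m and angle between the x axis of tray_mid and the x axis of scale, either way round below 0.035 rad and angle between tray_mid's own z axis and vertical below 0.02 rad and z of tray_tail in the frame of scale_edge between -0.003 and 0.004 m and linear speed of tray below 0.01 m/s and angle between each of candle, reel's own z axis and vertical below 0.06 rad and horizontal distance between each of candle, reel and tray_mid below 0.1 m and height (world z) of each of candle, reel above 0.06 m); the robot touches nothing.
It fails at once if the tray is carried: its tail is raised more than 12 mm above the platform's level (z of tray_tail in the frame of scale_edge above 0.012 m).
It fails at once if the tray is pressed on the stop with 20 N or more (contact force between tray and stop above 20 N).
It fails at once if the tray is rammed against the rubber strip at the step (20 N or more), or dropped or slammed on the scale (80 N or more) (contact force between tray and strip above 20 N or contact force between tray and scale above 80 N).
It fails at once if the tray is tipped more than 14 degrees, or the candle jar or the reel topples (angle between tray_mid's own z axis and vertical above 0.25 rad or angle between any of candle, reel's own z axis and vertical above 0.5 rad).
It fails at once if a bystander is moved more than 20 mm (distance of any of bottle, pot, shears, tin, bobbin from where it was at the start of the episode above 0.02 m).
It also fails if it takes over 72 s, if anything falls off the work surface, if the arm or the gripper's body presses on something with over 40 N, if the wrist force passes 120 N, or if a joint passes its speed limit or range.

## Working session

There is one attempt and no reset: what is moved stays moved. The work goes in short steps, Python scripts to look and compute and a shell command to move; the robot and the scene stay as the last step left them, time stands still between calls to the robot, and variables do not carry over. Pictures are saved under pics/ and viewed, at most 10 in all, crops included, and the job is handed in when it is done.

```bash
ls; mkdir -p pics; python3 - <<'E'
from rig import *
import cv2,numpy as np
s=get_state();print(s,pinch_z)
for n in("side","top"):
    d=snapshot(n);cv2.imwrite(f"pics/{n}0.png",d["color"]);np.savez(f"pics/{n}0.npz",**d)
    print(n,d["fx"],d["fy"],d["cx"],d["cy"],d["T"].tolist() if hasattr(d["T"],"tolist") else d["T"])
E
```

```text
pics
{'time': 0.0, 'qpos': array([-1.20281914,  0.38384518,  0.04382852,  1.59963797, -0.01787835,
        1.16115056, -0.04986233]), 'qvel': array([ 0.00021687,  0.00309045,  0.00023186, -0.00048206,  0.00072245,
        0.0008188 , -0.00033619]), 'tau': array([-1.40742318e-04, -4.33475196e+01,  1.02418821e+00, -2.49502373e+01,
        1.06271522e-02,  1.14758068e-02, -8.07151572e-07]), 'eef_pos': array([291.50444789, 579.89476076, 229.85082958]), 'tool_rot': array([-2.26843218e-04,  2.30725606e-01,  9.73017955e-01, -1.30483512e-03]), 'ft_force': array([-0.47772291,  0.83177166,  0.68997028]), 'wrist_torque': array([-0.03624703, -0.0167289 ,  0.00252037]), 'finger_force': 0.0, 'width': 85.42373475931822} 18.700000000000003
side 540.5480600674181 540.5480600674181 287.28122055975217 211.56127933646255 [[0.8333675912367062, -0.35968833081811136, 0.4196698256363104, -258.53139140167093], [-0.5525700197354277, -0.5598139443936543, 0.617474469878721, -1141.5432051148066], [0.01283865903898474, -0.7464801754472113, -0.6652837864388258, 1270.818312442862], [0.0, 0.0, 0.0, 1.0]]
top 434.1206198543917 434.1206198543917 288.2277545156662 206.2415101736188 [[-0.010925356253092561, -0.9923507328692649, 0.12296609111692398, 337.4104720946871], [-0.9997794008463586, 0.008634609188142428, -0.019146622873604812, -10.580618016939914], [0.017938401100405024, -0.12314814857723473, -0.9922261573189654, 1342.3341627417494], [0.0, 0.0, 0.0, 1.0]]
```

View pics/side0.png

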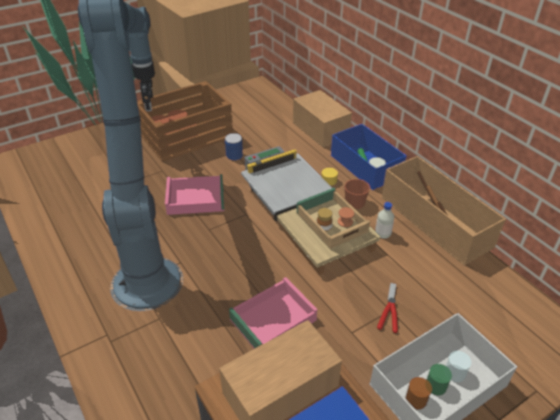

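View pics/top0.png

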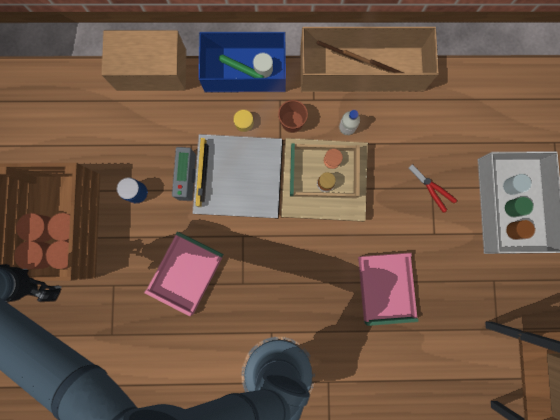

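The side view shows the wooden tray (325,215) on the board, with the scale at (287,185). The top view shows the wooden tray at (327,170) with its green end to the left at column 293, the platform at (238,176), the stop at (201,172) and the read-out at (182,173). Two pink look-alikes stand at (186,275) and (388,287). Only the tray on the board is plain wood and holds the jar and reel, so that is the one meant. I'll confirm it in a crop and measure it with the range data.

```bash
cat > h.py <<'E'
import numpy as np,cv2
def cloud(d):
    z=d["range_z"].astype(float);v,u=np.mgrid[:z.shape[0],:z.shape[1]]
    p=np.stack([(u-d["cx"])/d["fx"]*z,(v-d["cy"])/d["fy"]*z,z],-1)
    w=p@d["T"][:3,:3].T+d["T"][:3,3]; w[z==0]=np.nan
    return w
E
python3 - <<'E'
from h import *
a=[]
for n,(x0,y0,x1,y1) in dict(top=(165,95,385,230),side=(230,130,410,270)).items():
    d=np.load(f"pics/{n}0.npz");c=cv2.resize(d["color"][y0:y1,x0:x1],None,fx=3,fy=3,interpolation=cv2.INTER_CUBIC) 
    cv2.imwrite(f"pics/c{n}.png",c)
    W=cloud(d);np.set_printoptions(precision=1,suppress=True)
    if n=="top":
        for nm,(u,v) in dict(table=(260,235),plat1=(220,150),plat2=(220,205),plat3=(265,160),plat4=(265,205),board1=(355,210),board2=(300,210),board3=(300,147),nose=(293,172),tail=(358,170),sideL=(325,195),sideR=(325,146),candle=(327,181),reel=(333,159),stop=(201,172),pot=(293,117),bobbin=(243,119),bottle=(352,115)).items():
            print(nm,W[v,u], np.nanmedian(W[v-1:v+2,u-1:u+2].reshape(-1,3),axis=0))
E
```

```text
table [415.2  51.7  -2. ] [415.   51.7  -0.1]
plat1 [666.1 167.1  71.6] [666.2 167.1  71.4]
plat2 [500.4 165.7  71.3] [500.4 165.8  70.9]
plat3 [634.7  32.8  71.4] [634.7  32.8  71.4]
plat4 [499.3  33.4  70.7] [499.3  33.4  70.7]
board1 [ 483.5 -234.6   58.4] [ 483.4 -234.6   59.7]
board2 [484.7 -70.2  60.7] [484.7 -70.3  59.5]
board3 [668.5 -71.4  91.7] [667.9 -71.4  93. ]
nose [590.1 -49.3 107.9] [592.  -49.3 109.4]
tail [ 594.4 -238.   109.2] [ 594.4 -237.8  109.5]
sideL [ 523.3 -141.5   99.5] [ 523.3 -141.5  101.1]
sideR [ 667.7 -144.2  104.1] [ 668.  -144.4  101.3]
candle [ 559.4 -145.2  127.3] [ 559.4 -145.3  125.9]
reel [ 628.  -166.4  106.9] [ 627.6 -166.2  108.9]
stop [591.9 216.  108.5] [593.1 216.  103.1]
pot [789.8 -54.8   4.3] [789.9 -54.7   5.5]
bobbin [772.9 101.5  37.4] [772.9 101.5  39.8]
bottle [ 752.7 -221.8  129.4] [ 752.7 -221.7  129.4]
```

View pics/ctop.png

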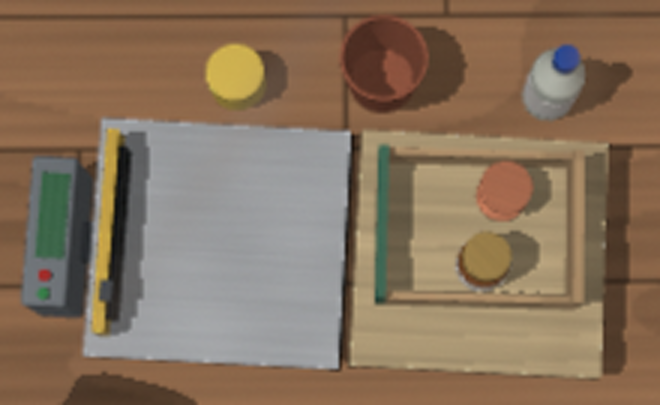

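View pics/cside.png

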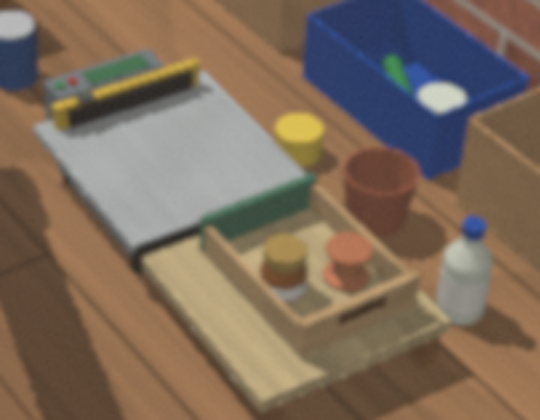

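The crops confirm the wooden tray: green nose at crop (382,223), tail at (577,225), amber jar at (487,258) to the left of the +y slide direction, reel at (505,190). Next I fit the platform, board, tray and stop.

```bash
python3 - <<'E'
from h import *
def R(P):
    (c,s,a)=cv2.minAreaRect(P[:,:2].astype(np.float32)); return np.round(c,1),np.round(s,1),round(a,2)
for n in("top","side"):
    W=cloud(np.load(f"pics/{n}0.npz"));x,y,z=np.moveaxis(W,-1,0)
    P=W[(x>430)&(x<730)&(y>-20)&(y<240)&(z>66)&(z<77)];print(n,"plat",R(P),np.median(P[:,2]))
    P=W[(x>430)&(x<730)&(y>-275)&(y<-45)&(z>55)&(z<64)&(x<505)];print("board z",np.median(P[:,2]))
    P=W[(x>430)&(x<730)&(y>-275)&(y<-5)&(z>55)&(z<64)];print("board",R(P))
    P=W[(x>490)&(x<700)&(y>-260)&(y<-20)&(z>82)&(z<116)];print("tray",R(P))
    for nm,l in(("nose",(y>-75)&(y<-30)),("tail",(y<-220)&(y>-260))):
        P=W[(x>530)&(x<655)&l&(z>106)&(z<114)]
        f=np.polyfit(P[:,0],P[:,1],1);print(nm,len(P),P.mean(0),P[:,2].max(),"slope deg",np.degrees(f[0]), np.polyval(f,593))
    for nm,l in(("L",(x<540)&(x>500)),("R",(x>640)&(x<690))):
        P=W[(y>-230)&(y<-60)&l&(z>97)&(z<106)]
        f=np.polyfit(P[:,1],P[:,0],1);print(nm,len(P),P.mean(0),"slope",np.degrees(f[0]),np.polyval(f,-144))
    P=W[(x>480)&(x<700)&(y>190)&(y<240)&(z>100)&(z<112)];print("stop",R(P),P[:,2].mean())
    for nm,q,zz in(("candle",(x>525)&(x<592)&(y<-90)&(y>-200),116),("reel",(x>592)&(x<658)&(y<-120)&(y>-215),103)):
        P=W[q&(z>zz)&(z<zz+14)];print(nm,len(P),(P.max(0)+P.min(0))/2,P[:,2].mean())
E
```

```text
top plat (array([588.5, 107.8]), array([262.2, 240.9]), 86.69) 71.0235287644748
board z 59.99461814850042
board (array([ 596.2, -142.3]), array([260.6, 276.4]), 86.51)
tray (array([ 597.6, -142. ]), array([200.2, 151.9]), 87.99)
nose 136 [593.08563881 -46.83809389 110.11898913] 113.98211066046088 slope deg -1.9316877470843805 -46.83520663673697
tail 157 [ 591.83613917 -236.09975615  109.99576478] 113.85968825996201 slope deg -1.5552611893080563 -236.13134848661653
L 146 [ 525.8627114  -144.30879296  101.65675365] slope 1.8840547661580105 525.8728654272771
R 155 [ 667.90749351 -145.43295076  101.53683753] slope 2.3022417387770737 667.9650719050451
stop (array([595.3, 215.4]), array([ 21.4, 198.6]), 86.8) 104.96061310864947
candle 202 [ 563.39286668 -145.5964173   123.29187445] 125.6335926576557
reel 242 [ 632.94081507 -167.79028305  110.22833542] 110.03797604298441
side plat (array([587.8, 105.7]), array([250.9, 244.4]), 86.15) 70.74919302406192
board z 59.532285757751424
board (array([ 592.4, -140.6]), array([268.2, 279.6]), 88.26)
tray (array([ 597.5, -142.9]), array([211.4, 157.1]), 88.3)
nose 84 [589.73221109 -49.03963609 109.61542822] 113.95983984896179 slope deg -3.013464667825961 -49.21150505476513
tail 98 [ 592.1637433  -238.41527781  109.43651096] 113.93984604983484 slope deg -1.9128383983548822 -238.44319651292201
L 118 [ 525.67733118 -146.8233938   101.08120204] slope 2.1686320766331475 525.7841959834011
R 88 [ 667.44265877 -142.68479527  101.07695806] slope 1.8208885353383057 667.4008609097389
stop (array([596.5, 212.3]), array([ 33.1, 200.6]), 86.64) 104.01019264569054
candle 130 [ 561.13421319 -147.3974715   122.89913028] 124.02475499471618
reel 141 [ 631.32780691 -170.17617055  110.00779883] 109.63256877660976
```

The slide direction has heading about 86.7° (roughly +y) and the tray's heading is about 88°. The step is about 11 mm, the nose is at y≈-43 and the platform edge at y≈-18. I'm moving above the nose wall, which is near (600,-48).

```bash
python3 -m creep '[[[0.02,-0.041,0],[0,0,0.018]],[[0.04,-0.082,0],[0,0,0.036]],[[0.06,-0.123,0],[0,0,0.054]],[[0.08,-0.164,0],[0,0,0.072]],[[0.1,-0.205,0],[0,0,0.09]]]' 0.3
python3 -m creep '[[[0.02,-0.041,0],[0,0,0.018]],[[0.04,-0.082,0],[0,0,0.036]],[[0.06,-0.123,0],[0,0,0.054]],[[0.08,-0.164,0],[0,0,0.072]],[[0.1,-0.205,0],[0,0,0.09]]]'
python3 -m creep '[[[0.02,-0.041,0],[0,0,0.018]],[[0.04,-0.082,0],[0,0,0.036]],[[0.06,-0.123,0],[0,0,0.054]],[[0.08,-0.164,0],[0,0,0.072]],[[0.1,-0.205,0],[0,0,0.09]]]'
python3 -m creep '[[[0.008,-0.014,-0.02],[0,0,0.004]],[[0.008,-0.014,-0.05],[0,0,0.004]],[[0.008,-0.014,-0.08],[0,0,0.004]],[[0.008,-0.014,-0.08],[0,0,0.004]]]'
```

```text
time: 0.6
eef_pos: [392.2, 373.6, 230.7]
tool_rot: [-0.0, 0.161, 0.987, -0.0]
ft_force: [0.9, 1.0, -0.2]
width: 29.7
finger_force: 0.0
time: 1.1
eef_pos: [492.0, 168.9, 230.9]
tool_rot: [-0.0, 0.091, 0.996, -0.0]
ft_force: [0.3, 0.5, -0.3]
width: 29.9
finger_force: 0.0
time: 1.6
eef_pos: [592.0, -35.8, 230.8]
tool_rot: [-0.0, 0.02, 1.0, 0.0]
ft_force: [0.1, 0.1, 0.1]
width: 29.9
finger_force: 0.0
time: 2.0
eef_pos: [595.3, -48.0, 146.0]
tool_rot: [-0.006, 0.018, 1.0, -0.0]
ft_force: [-0.3, 0.4, 0.1]
width: 30.1
finger_force: 0.0
```

```bash
python3 -m creep '[[[0,0,0],[0,0,0]],[[0,0,0],[0,0,0]]]'; python3 - <<'E'
from rig import *;from h import *
s=get_state();print(s["eef_pos"],s["tool_rot"],s["qpos"],s["time"])
o=[]
for n,b in(("side",(240,90,400,250)),("top",(250,90,410,250))):
    d=snapshot(n);c=d["color"][b[1]:b[3],b[0]:b[2]];o.append(cv2.resize(c,(400,400),interpolation=cv2.INTER_CUBIC))
cv2.imwrite("pics/a1.png",np.hstack(o))
E
```

```text
time: 2.2
eef_pos: [601.2, -48.1, 153.0]
tool_rot: [0.001, 0.017, 1.0, 0.0]
ft_force: [1.0, -0.3, 0.9]
width: 29.9
finger_force: 0.0
[601.1886549  -48.1466952  152.99668692] [1.41907712e-03 1.74745122e-02 9.99846301e-01 3.19342840e-05] [-0.31856689  0.39273246  0.40464552  1.80228419 -0.18260383  0.98037584
  1.69606044] 2.2
```

View pics/a1.png

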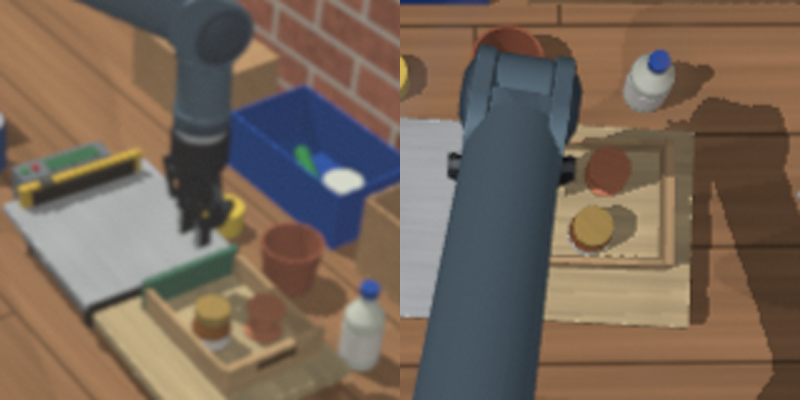

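The left half shows the fingers above the green nose wall, with tips at (195,238). The right half shows the jar and reel standing clear. I'll descend and pinch.

```bash
python3 -m creep '[[[0,0,-0.025],[0,0,0]],[[0,0,-0.045],[0,0,0]],[[0,0,-0.06],[0,0,0]],[[0,0,-0.071],[0,0,0]],[[0,0,-0.071],[0,0,0]]]'
python3 -m creep '[[[0,0,0],[0,0,0]],[[0,0,0],[0,0,0]],[[0,0,0],[0,0,0]],[[0,0,0],[0,0,0]],[[0,0,0],[0,0,0]]]' 1 35
```

```text
time: 2.8
eef_pos: [599.0, -48.1, 79.1]
tool_rot: [-0.001, 0.018, 1.0, -0.0]
ft_force: [-0.7, 0.4, -0.1]
width: 30.0
finger_force: 0.0
time: 3.3
eef_pos: [600.8, -47.7, 81.2]
tool_rot: [0.001, 0.018, 1.0, 0.0]
ft_force: [1.3, 2.6, 2.5]
width: 9.3
finger_force: 35.6
```

```bash
python3 -m creep '[[[0,0,0.004],[0.013,0,0]],[[0,0,0.008],[0.026,0,0]],[[0,0,0.012],[0.039,0,0]],[[0,-0.001,0.016],[0.052,-0.001,0]],[[0,-0.001,0.021],[0.067,-0.002,0]]]'
python3 -m creep '[[[0,0,0],[0,0,0]],[[0,0,0],[0,0,0]],[[0,0,0],[0,0,0]]]'
python3 - <<'E'
from rig import *;from h import *
d=snapshot("side");np.savez("pics/s2.npz",**d);W=cloud(d);x,y,z=np.moveaxis(W,-1,0)
for nm,l in(("nose",(y>-75)&(y<-30)),("tail",(y<-225)&(y>-260))):
    P=W[(x>530)&(x<580)&l&(z>105)&(z<140)];h=np.percentile(P[:,2],[50,90]);print(nm,len(P),h,P.mean(0))
cv2.imwrite("pics/a2.png",cv2.resize(d["color"][130:270,230:410],None,fx=4,fy=4,interpolation=cv2.INTER_CUBIC))
E
```

```text
time: 3.8
eef_pos: [599.8, -50.5, 101.4]
tool_rot: [0.001, 0.018, 0.998, 0.053]
ft_force: [0.3, -1.5, -4.6]
width: 9.5
finger_force: 34.9
time: 4.1
eef_pos: [599.5, -50.5, 100.8]
tool_rot: [0.0, 0.018, 0.998, 0.052]
ft_force: [-0.0, -2.3, -3.3]
width: 9.4
finger_force: 34.9
nose 90 [124.35192162 131.61468805] [555.45260803 -55.7397254  122.4899603 ]
tail 51 [109.61125615 111.89546881] [ 555.65667322 -243.7170578   109.50331839]
```

View pics/a2.png

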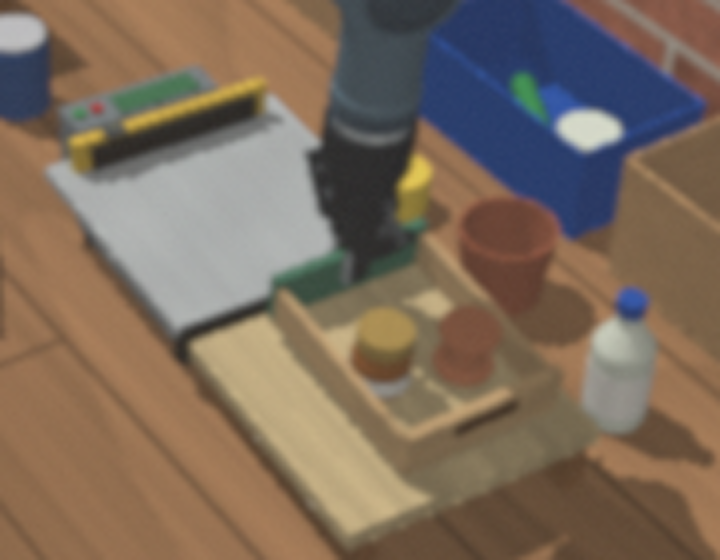

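The nose is raised about 20 mm (picture (350,265)), the tail is still on the board and both loads are standing. I'm drawing it forward about 68 mm with a small yaw correction.

```bash
python3 -m creep '[[[0,0.004,0],[0,0,-0.003]],[[0.001,0.011,0],[0,0,-0.006]],[[0.001,0.019,0],[0,0,-0.009]],[[0.001,0.027,0],[0,0,-0.012]],[[0.001,0.035,0],[0,0,-0.015]]]'
python3 -m creep '[[[0,0.008,0],[0,0,0]],[[0.001,0.016,0],[0,0,0]],[[0.001,0.024,0],[0,0,0]],[[0.001,0.031,0],[0,0,0]],[[0.001,0.034,0],[0,0,0]]]'
python3 -m creep '[[[0,0,-0.002],[-0.006,0,0]],[[0,0,-0.004],[-0.013,0,0]],[[0,0,-0.006],[-0.019,0,0]],[[0,0,-0.006],[-0.019,0,0]]]'
```

```text
time: 4.65
eef_pos: [600.7, -12.8, 101.2]
tool_rot: [0.001, 0.029, 0.998, 0.053]
ft_force: [1.2, -1.8, -4.0]
width: 9.6
finger_force: 34.9
time: 5.15
eef_pos: [601.8, 21.3, 101.2]
tool_rot: [0.001, 0.029, 0.998, 0.053]
ft_force: [0.3, -1.9, -3.6]
width: 9.4
finger_force: 34.9
time: 5.55
eef_pos: [602.0, 22.4, 95.3]
tool_rot: [0.002, 0.028, 0.999, 0.039]
ft_force: [0.2, 5.0, -0.8]
width: 9.5
finger_force: 35.2
```

```bash
python3 -m creep '[[[0,0,-0.001],[-0.003,0,0]],[[0,0,-0.001],[-0.003,0,0]],[[0,0,-0.001],[-0.003,0,0]]]'
python3 -m creep '[[[0,0,0],[0,0,0]],[[0,0,0],[0,0,0]],[[0,0,0],[0,0,0]],[[0,0,0],[0,0,0]]]' 0.3
python3 - <<'E'
from rig import *;from h import *
d=snapshot("side");W=cloud(d);x,y,z=np.moveaxis(W,-1,0)
for nm,l in(("nose",(y>0)&(y<40)),("tail",(y<-150)&(y>-190))):
    P=W[(x>530)&(x<575)&l&(z>104)&(z<140)];h=np.percentile(P[:,2],[50,90]);print(nm,len(P),h,P.mean(0))
print(get_state()["eef_pos"])
E
```

```text
time: 5.85
eef_pos: [602.2, 20.0, 94.4]
tool_rot: [0.002, 0.029, 0.999, 0.036]
ft_force: [0.6, 4.6, -1.8]
width: 9.0
finger_force: 35.1
time: 6.25
eef_pos: [602.1, 18.5, 94.5]
tool_rot: [0.002, 0.03, 0.999, 0.035]
ft_force: [0.0, 0.1, 0.1]
width: 30.2
finger_force: 0.0
nose 74 [118.76958267 124.85252881] [549.94624152  16.69461832 117.27544256]
tail 47 [110.1812114  113.25158514] [ 551.97786371 -171.48002031  109.6061342 ]
[602.04950309  18.87076637  94.40963634]
```

Released; the tray is leaning on the platform edge. I'm keeping the tool pitch (it matches the tray) and moving above the tail wall.

```bash
python3 -m creep '[[[0,-0.002,0.03],[0,0,0]],[[0,-0.004,0.065],[0,0,0]],[[-0.002,-0.035,0.07],[0,0,0]],[[-0.004,-0.07,0.07],[0,0,0]],[[-0.006,-0.11,0.07],[0,0,0]]]' 0.4
python3 -m creep '[[[-0.003,-0.04,0],[0,0,0]],[[-0.005,-0.079,0],[0,0,0]],[[-0.005,-0.079,-0.01],[0,0,0]],[[-0.005,-0.079,-0.01],[0,0,0]]]'
python3 - <<'E'
from rig import *;from h import *
print(get_state()["eef_pos"],get_state()["tool_rot"])
for n in("top","side"):
    d=snapshot(n);W=cloud(d);x,y,z=np.moveaxis(W,-1,0)
    cv2.imwrite(f"pics/a3{n}.png",cv2.resize(d["color"][100:270,230:410],None,fx=2.2,fy=2.2,interpolation=cv2.INTER_CUBIC))
    for nm,l,a,b in(("nose",(y>0)&(y<40),112,128),("tail",(y<-150)&(y>-195),105,116)):
        P=W[(x>510)&(x<670)&l&(z>a)&(z<b)]
        if len(P)>5:
            f=np.polyfit(P[:,0],P[:,1],1);print(n,nm,len(P),P.mean(0),"x",P[:,0].min(),P[:,0].max(),np.degrees(f[0]),np.polyval(f,591))
    P=W[(y>-140)&(y<0)&(x>500)&(x<545)&(z>98)&(z<118)]
    if len(P)>9:f=np.polyfit(P[:,1],P[:,0],1);print("L",len(P),np.degrees(f[0]),np.polyval(f,-76))
a,b=[cv2.imread(f"pics/a3{n}.png") for n in("top","side")];cv2.imwrite("pics/a3.png",np.hstack([a,b]))
E
```

```text
time: 6.8
eef_pos: [596.5, -90.0, 165.2]
tool_rot: [0.003, 0.028, 0.999, 0.036]
ft_force: [1.3, -0.5, -0.3]
width: 25.7
finger_force: 0.0
time: 7.2
eef_pos: [589.4, -171.1, 153.1]
tool_rot: [0.001, 0.031, 0.999, 0.035]
ft_force: [-0.4, 0.6, -0.5]
width: 25.8
finger_force: 0.0
[ 589.37721647 -171.05421481  153.09389159] [5.53645921e-04 3.14046275e-02 9.98883308e-01 3.52927782e-02]
top nose 186 [595.8205911   17.25263222 122.03955744] x 527.030929680395 669.7705168010228 -2.4711965917058323 17.460546806931283
top tail 15 [ 643.19795097 -172.28449098  109.25982108] x 586.5316161681578 666.7061583073104 -4.705766841775413 -167.99741453156562
L 166 2.2406770916376857 526.9830379098535
side nose 167 [593.79741052  15.04388729 119.41823669] x 524.519147592964 669.0173497643747 -2.5200595201141676 15.166926739003554
side tail 143 [ 590.40965431 -172.62631225  109.37331811] x 512.9596274795972 666.5168935581139 -2.9628602315565846 -172.6568400122862
L 158 0.34095048524314225 527.5183116864811
```

View pics/a3.png

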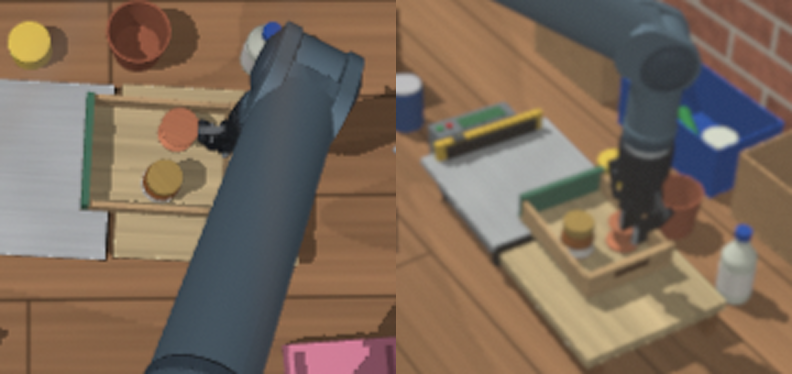

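The nose rests past the platform edge at left crop (88,150). The tail wall is at y≈-172, under the tool at (589,-171), and both loads are standing. I'll descend and pinch the tail.

```bash
python3 -m creep '[[[0,-0.001,-0.025],[0,0,0]],[[0,-0.001,-0.045],[0,0,0]],[[0,-0.001,-0.06],[0,0,0]],[[0,-0.001,-0.071],[0,0,0]],[[0,-0.001,-0.071],[0,0,0]]]'
python3 -m creep '[[[0,0,0],[0,0,0]],[[0,0,0],[0,0,0]],[[0,0,0],[0,0,0]],[[0,0,0],[0,0,0]]]' 1 35
python3 -c "from rig import *;s=get_state();print(s['eef_pos'],s['tool_rot'],s['ft_force'],s['wrist_torque'])"
```

```text
time: 7.8
eef_pos: [589.9, -168.7, 81.6]
tool_rot: [0.0, 0.029, 0.999, 0.036]
ft_force: [-0.6, 0.4, -0.9]
width: 25.6
finger_force: 0.0
time: 8.2
eef_pos: [591.5, -170.1, 83.8]
tool_rot: [0.002, 0.029, 0.999, 0.035]
ft_force: [-0.2, -0.3, -1.2]
width: 9.4
finger_force: 38.0
[ 591.5266492  -170.10029753   83.83869252] [0.00242214 0.02920794 0.99894615 0.03532168] [-0.1516523  -0.25759635 -1.20505795] [-0.16502005 -0.0557787  -0.03704707]
```

```bash
python3 -m creep '[[[0,0.006,0.001],[-0.004,0,0]],[[0,0.014,0.003],[-0.011,0,0]],[[0,0.022,0.005],[-0.018,0,0]],[[0,0.03,0.007],[-0.025,0,0]],[[0,0.036,0.008],[-0.029,0,0]]]'
python3 -m creep '[[[0,0.006,0.001],[-0.004,0,0]],[[0,0.012,0.002],[-0.008,0,0]],[[0,0.018,0.003],[-0.012,0,0]],[[0,0.02,0.0035],[-0.0155,0,0]],[[0,0.02,0.0035],[-0.0155,0,0]]]'
python3 - <<'E'
from rig import *;from h import *
s=get_state();print(s['eef_pos'],s['tool_rot'],s['ft_force'],s['wrist_torque'])
d=snapshot("side");W=cloud(d);x,y,z=np.moveaxis(W,-1,0)
for nm,l in(("nose",(y>60)&(y<100)),("tail",(y<-100)&(y>-130))):
    P=W[(x>530)&(x<575)&l&(z>104)&(z<140)];print(nm,len(P),np.percentile(P[:,2],[50,90]),P.mean(0))
E
```

```text
time: 8.7
eef_pos: [590.9, -132.8, 91.5]
tool_rot: [0.002, 0.029, 1.0, 0.012]
ft_force: [0.1, -2.2, -1.1]
width: 9.5
finger_force: 38.0
time: 9.2
eef_pos: [590.6, -111.5, 94.2]
tool_rot: [0.002, 0.028, 1.0, 0.002]
ft_force: [0.9, 0.5, -2.6]
width: 9.2
finger_force: 37.7
[ 590.59994765 -111.54152115   94.22291432] [0.00203246 0.02832648 0.99959538 0.00159915] [ 0.8846541   0.54654466 -2.60380705] [0.08394631 0.13091481 0.0333898 ]
nose 71 [115.59715998 122.5352796 ] [552.58507202  76.25373791 115.16094952]
tail 72 [116.68883399 121.94739765] [ 552.84005186 -113.4695018   115.62257101]
```

```bash
python3 -m creep '[[[0,0.006,0.001],[0,0,0]],[[0,0.015,0.001],[0,0,0]],[[0,0.025,0.001],[0,0,0]],[[0,0.035,0.001],[0,0,0]],[[0,0.045,0.001],[0,0,0]]]'
python3 -m creep '[[[0,0.01,0],[0,0,0]],[[0,0.02,0],[0,0,0]],[[0,0.03,0],[0,0,0]],[[0,0.038,0],[0,0,0]],[[0,0.044,0],[0,0,0]]]'
python3 -m creep '[[[0,0.004,0],[0,0,0]],[[0,0.007,0],[0,0,0]],[[0,0.01,0],[0,0,0]],[[0,0.01,0],[0,0,0]],[[0,0.01,0],[0,0,0]]]'
python3 - <<'E'
from rig import *;from h import *
for n in("top","side"):
    d=snapshot(n);W=cloud(d);x,y,z=np.moveaxis(W,-1,0)
    P=W[(x>530)&(x<650)&(y>165)&(y<196)&(z>114)&(z<127)]
    f=np.polyfit(P[:,0],P[:,1],1);print(n,"nose",len(P),P.mean(0),np.degrees(f[0]))
    P=W[(x>510)&(x<680)&(y>196)&(y<235)&(z>101)&(z<111)]
    f=np.polyfit(P[:,0],P[:,1],1);print("stop",len(P),P.mean(0),np.degrees(f[0]),np.percentile(P[:,1]-f[0]*(P[:,0]-595),[5,95]),P[:,0].min(),P[:,0].max())
E
```

```text
time: 9.75
eef_pos: [590.6, -67.7, 95.4]
tool_rot: [0.002, 0.029, 1.0, 0.001]
ft_force: [-0.9, -0.5, -5.3]
width: 9.0
finger_force: 37.4
time: 10.25
eef_pos: [590.9, -24.0, 95.7]
tool_rot: [0.003, 0.029, 1.0, 0.001]
ft_force: [-0.3, -0.6, -5.1]
width: 9.2
finger_force: 37.5
time: 10.75
eef_pos: [590.8, -14.8, 95.7]
tool_rot: [0.003, 0.029, 1.0, 0.001]
ft_force: [0.9, 0.4, -5.2]
width: 9.4
finger_force: 37.4
top nose 164 [586.7499594  174.22524147 120.53174926] -2.9236915730264696
stop 297 [595.25802396 217.65756074 105.18916465] -3.291960670379143 [208.05968727 225.14022522] 510.3366795305585 678.9632048316473
side nose 90 [587.47093795 172.98684269 118.98278867] -2.329865802868329
stop 124 [592.89066162 215.58304621 104.89345059] -3.9235977714016883 [204.69061381 224.76101166] 510.93866268263946 677.6634812869293
```

```bash
python3 -m creep '[[[0,0.004,0],[0,0,0]],[[0,0.008,0],[0,0,0]],[[0,0.011,0],[0,0,0]],[[0,0.013,0],[0,0,0]],[[0,0.013,0],[0,0,0]]]'
for i in 1; do python3 -m creep '[[[0,0.001,0],[0,0,0]],[[0,0.002,0],[0,0,0]],[[0,0.002,0],[0,0,0]]]'; done
python3 -m creep '[[[0,0.001,0],[0,0,0]],[[0,0.002,0],[0,0,0]],[[0,0.002,0],[0,0,0]]]'
```

```text
time: 11.35
eef_pos: [590.9, -1.3, 95.7]
tool_rot: [0.003, 0.029, 1.0, 0.001]
ft_force: [-0.5, 0.5, -5.8]
width: 9.2
finger_force: 37.4
time: 11.65
eef_pos: [590.9, -0.3, 95.8]
tool_rot: [0.003, 0.029, 1.0, 0.0]
ft_force: [0.1, -0.3, -5.5]
width: 9.0
finger_force: 37.4
time: 11.95
eef_pos: [591.0, 2.0, 95.8]
tool_rot: [0.003, 0.029, 1.0, 0.001]
ft_force: [0.8, -1.1, -6.2]
width: 9.4
finger_force: 37.4
```

```bash
python3 -m creep '[[[0,0.001,0],[0,0,0]],[[0,0.001,0],[0,0,0]],[[0,0.001,0],[0,0,0]]]'
```

```text
time: 12.25
eef_pos: [590.9, 3.0, 95.8]
tool_rot: [0.003, 0.029, 1.0, 0.001]
ft_force: [0.9, -1.0, -5.2]
width: 9.0
finger_force: 37.5
```

Not in contact yet, so I'll continue 1 mm at a time.

```bash
python3 -m creep '[[[0,0.001,0],[0,0,0]],[[0,0.001,0],[0,0,0]]]' | grep -E 'eef|ft_'
python3 -m creep '[[[0,0.001,0],[0,0,0]],[[0,0.001,0],[0,0,0]]]' | grep -E 'eef|ft_'
```

```text
eef_pos: [590.9, 3.9, 95.8]
ft_force: [0.6, -0.7, -5.6]
eef_pos: [590.9, 4.9, 95.8]
ft_force: [0.1, -1.0, -6.1]
```

```bash
python3 -m creep '[[[0,0.001,0],[0,0,0]],[[0,0.001,0],[0,0,0]]]' | grep -E 'eef|ft_'
```

```text
eef_pos: [590.9, 6.0, 95.8]
ft_force: [0.2, -0.6, -5.1]
```

```bash
python3 -m creep '[[[0,0.001,0],[0,0,0]],[[0,0.001,0],[0,0,0]]]' | grep -E 'eef|ft_'
```

```text
eef_pos: [590.9, 7.0, 95.8]
ft_force: [-0.5, -1.3, -5.7]
```

```bash
python3 -m creep '[[[0,0.001,0],[0,0,0]],[[0,0.001,0],[0,0,0]]]' | grep -E 'eef|ft_'
```

```text
eef_pos: [590.9, 8.0, 95.8]
ft_force: [0.6, -0.5, -5.9]
```

```bash
python3 -m creep '[[[0,0.001,0],[0,0,0]],[[0,0.001,0],[0,0,0]]]' | grep -E 'eef|ft_'
```

```text
eef_pos: [590.9, 9.0, 95.8]
ft_force: [0.0, -0.9, -6.0]
```

```bash
python3 - <<'E'
from rig import *;from h import *
for n in("top","side"):
    d=snapshot(n);W=cloud(d);x,y,z=np.moveaxis(W,-1,0)
    P=W[(x>530)&(x<650)&(y>185)&(y<212)&(z>114)&(z<127)]
    f=np.polyfit(P[:,0],P[:,1],1);print(n,"nose",len(P),P.mean(0),np.degrees(f[0]))
E
```

```text
top nose 162 [589.06002102 197.91288821 120.6612193 ] -2.8256972844175006
side nose 102 [587.78038551 195.51244647 120.00053255] -2.674729291382677
```

```bash
python3 -m creep '[[[0,0.0005,0],[0,0,0]],[[0,0.0005,0],[0,0,0]]]' | grep -E 'eef|ft_'
```

```text
eef_pos: [590.9, 9.3, 95.7]
ft_force: [1.6, -0.2, -5.3]
```

```bash
python3 -m creep '[[[0,0.0005,0],[0,0,0]],[[0,0.0005,0],[0,0,0]]]' | grep -E 'eef|ft_'
```

```text
eef_pos: [590.9, 9.8, 95.8]
ft_force: [0.5, -0.9, -5.3]
```

```bash
python3 -m creep '[[[0,0.0005,0],[0,0,0]],[[0,0.0005,0],[0,0,0]]]' | grep -E 'eef|ft_'
```

```text
eef_pos: [590.9, 10.4, 95.7]
ft_force: [0.4, -0.5, -6.5]
```

```bash
python3 -m creep '[[[0,0.0005,0],[0,0,0]],[[0,0.0005,0],[0,0,0]]]' | grep -E 'eef|ft_'
```

```text
eef_pos: [590.9, 10.9, 95.8]
ft_force: [-0.0, -0.7, -5.0]
```

```bash
python3 -m creep '[[[0,0.0005,0],[0,0,0]],[[0,0.0005,0],[0,0,0]]]' | grep -E 'eef|ft_'
```

```text
eef_pos: [590.8, 11.0, 95.7]
ft_force: [-0.5, -1.0, -5.2]
```

```bash
python3 -m creep '[[[0,0.0005,0],[0,0,0]],[[0,0.0005,0],[0,0,0]]]' | grep -E 'eef|ft_'
```

```text
eef_pos: [590.7, 11.1, 95.7]
ft_force: [-0.6, -1.1, -4.2]
```

```bash
python3 -m creep '[[[0,0.0005,0],[0,0,0]],[[0,0.0005,0],[0,0,0]]]' | grep -E 'eef|ft_'
```

```text
eef_pos: [590.6, 11.2, 95.7]
ft_force: [-1.2, -3.8, -4.9]
```

```bash
python3 -m creep '[[[0,0.0005,0],[0,0,0]],[[0,0.0005,0],[0,0,0]]]' | grep -E 'eef|ft_'
```

```text
eef_pos: [590.5, 11.3, 95.7]
ft_force: [-2.3, -4.3, -4.5]
```

Contact: about 4 N now and rising gently. I'll go up to about 10 N.

```bash
python3 -m creep '[[[0,0.0005,0],[0,0,0]],[[0,0.001,0],[0,0,0]],[[0,0.001,0],[0,0,0]]]' | grep -E 'eef|ft_'
```

```text
eef_pos: [590.3, 11.3, 95.7]
ft_force: [-2.5, -5.8, -5.0]
```

```bash
python3 -m creep '[[[0,0.0005,0],[0,0,0]],[[0,0.0005,0],[0,0,0]],[[0,0.0005,0],[0,0,0]]]' | grep -E 'eef|ft_'
```

```text
eef_pos: [590.3, 11.4, 95.7]
ft_force: [-2.3, -6.0, -4.6]
```

```bash
python3 -m creep '[[[0,0.0005,0],[0,0,0]],[[0,0.001,0],[0,0,0]],[[0,0.001,0],[0,0,0]],[[0,0.001,0],[0,0,0]],[[0,0.001,0],[0,0,0]]]' | grep -E 'eef|ft_|rot'; python3 -c "
from rig import *;print(get_state()['wrist_torque'])"
```

```text
eef_pos: [590.2, 11.4, 95.7]
tool_rot: [0.002, 0.031, 1.0, -0.002]
ft_force: [-2.2, -8.0, -4.1]
[-1.75497202  0.43887862 -0.038065  ]
```

Pressing at about 8 N. I'll hold, relax the push, release and retreat.

```bash
python3 -m creep '[[[0,0,0],[0,0,0]],[[0,0,0],[0,0,0]],[[0,0,0],[0,0,0]],[[0,-0.001,-0.0005],[0,0,0]],[[0,-0.002,-0.001],[0,0,0]]]' | grep -E 'eef|ft_'
python3 -m creep '[[[0,0,0],[0,0,0]],[[0,0,0],[0,0,0]],[[0,0,0],[0,0,0]],[[0,0,0],[0,0,0]]]' 0.4
python3 -m creep '[[[0,0,0.015],[0,0,0]],[[0,0,0.04],[0,0,0]],[[0,0,0.07],[0,0,0]],[[0,-0.02,0.11],[0,0,0]],[[0,-0.04,0.14],[0,0,0]]]' | grep eef
python3 -m creep '[[[-0.02,-0.03,0.02],[0,0,0]],[[-0.05,-0.07,0.02],[0,0,0]],[[-0.08,-0.11,0.02],[0,0,0]],[[-0.1,-0.15,0.02],[0,0,0]],[[-0.1,-0.15,0.02],[0,0,0]]]' | grep eef
python3 - <<'E'
from rig import *;from h import *
o=[]
for n in("top","side"):
    d=snapshot(n);W=cloud(d);x,y,z=np.moveaxis(W,-1,0);y0,x0=(100,150) if n=="top" else (110,220)
    o.append(cv2.resize(d["color"][y0:y0+170,x0:x0+180],None,fx=2.2,fy=2.2,interpolation=cv2.INTER_CUBIC))
    for nm,l in(("nose",(y>185)&(y<214)),("tail",(y<25)&(y>-5))):
        P=W[(x>530)&(x<650)&l&(z>114)&(z<127)]
        f=np.polyfit(P[:,0],P[:,1],1);print(n,nm,len(P),P.mean(0),np.degrees(f[0]))
cv2.imwrite("pics/end.png",np.hstack(o))
E
```

```text
eef_pos: [590.4, 11.2, 94.8]
ft_force: [-2.7, -4.4, -2.7]
time: 17.15
eef_pos: [592.1, 14.8, 95.7]
tool_rot: [0.004, 0.029, 1.0, 0.001]
ft_force: [1.0, 0.5, 0.2]
width: 25.8
finger_force: 0.0
eef_pos: [592.1, -26.1, 238.6]
eef_pos: [486.9, -185.1, 256.6]
top nose 163 [588.59507102 200.04792938 120.94626267] -3.511916428518195
top tail 149 [588.53289787  10.03580932 120.80950925] -3.4316548839079455
side nose 97 [590.61933686 197.11431785 119.74554489] -4.279405523539592
side tail 66 [569.13491997   9.52025232 119.12174874] -3.1056417857754965
```

View pics/end.png

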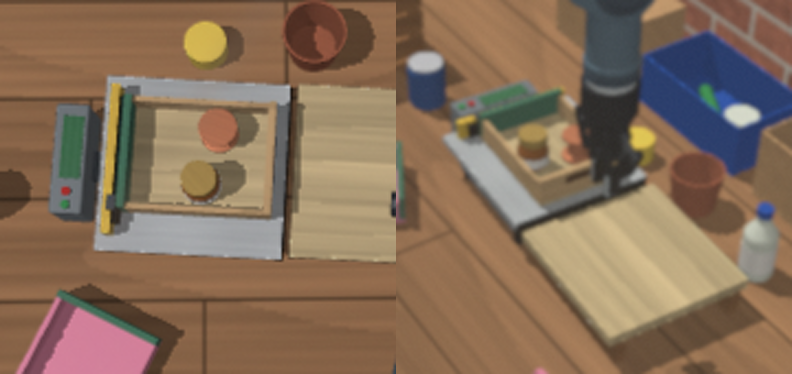

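The tray lies flat and square on the platform, with its green end at the pad (left crop (123,150)). The jar at (199,180) and reel at (217,130) are upright, and the gripper is clear.

```bash
python3 -c "from rig import *;print(hand_in())"
```

```text
the job is handed in; nothing more can be done
None
```

The tray is on the scale platform with its green end square against the stop's pad, pressed there with about 8 N, then released. The candle jar and reel are upright in it, and the job is handed in after about 18 s of robot time; no verdict was returned.

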